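# Load a meter case face down in a spring cradle

## Task

Take the orange meter case out of its stand and load it into the aluminium service cradle face down, so that its display and dial face the cradle's floor and the green board in its open back looks straight up. The case has to push the red sprung jaw back to fit, and must end flat on the pocket floor, clamped between the jaw and the fixed lip and let go; either end may go to the jaw. Leave the screwdriver, bottle, jar and spool around it where they are.

Things in the scene. Friction and masses are not known exactly. Their poses are not given: they have to be found in the camera images.
- meter_case: orange front half of a hand meter's case, 130 x 58 x 44 mm, 4 mm walls, 0.2 kg, at first standing on its lower end. Origin: centre of that end. z: along the 130 mm length to the upper end; y: across the 58 mm width (plain side walls, good to grip); x: thickness. Its +x side (22 mm out) is the face: flat rim, recessed display and dial. Its -x side is the open back with a green board
- case_mid (a point): the middle of the case: 65 mm along z from the case's origin; same axes as the case
- stand: grey plastic stand fixed to the bench: base 110 x 100 x 8 mm with a rectangular socket 18 mm deep (floor 8 mm, rim 26 mm above the bench); the case's lower end stands in it with 2 mm play all round. Origin: centre of its underside; axes as the case at the start, z up
- cradle: fixed aluminium cradle: plate 190 x 96 x 12 mm, from x = -85 to +105 mm. Origin on the bench under the pocket's middle; z up, x along the pocket to the red sprung jaw. Four black corner guides stand 14 mm above the pocket floor, |x| = 32 to 62 mm, inner faces at y = +-30.5 mm; between them the sides are open. Behind the jaw: a green block, x = 90 to 104 mm, 30 mm high
- pocket (a point): middle of the pocket floor (12 mm above the bench), axes as the cradle. A loaded case lies with its face rim on this floor, its middle 22 mm above this point, its long axis along x
- lip (a point): middle of the inner top edge of the black fixed lip at the pocket's -x end: 65 mm from the pocket's middle, 12 mm above the pocket floor; the lip is 8 mm thick and 50 mm wide; axes as the cradle
- jaw (a joint): how far the red sprung jaw is pushed back along the cradle's +x, in m: 0 = relaxed (122 mm from the lip), 0.008 with the case loaded, 0.016 = fully back (138 mm from the lip). The spring takes about 1.5 N to start and 8 N fully back
- jaw_face (a point): middle of the red jaw's pushing face, 15.5 mm above the pocket floor; relaxed it is 57 mm from the pocket's middle. The jaw is a block 12 mm thick, 44 mm wide, rising 30 mm above the pocket floor, square-edged (no ramp); the point moves with it
- screwdriver: a screwdriver, 190 mm long, lying flat; origin under its middle. Not part of the job
- flux_bottle: a blue plastic bottle with a white cap, 42 mm across, 110 mm tall, upright; origin at the centre of its underside. Not part of the job
- screw_jar: a small amber jar, 60 mm across, 70 mm tall, upright; origin at the centre of its underside. Not part of the job
- solder_spool: a grey metal spool, 56 mm across, 46 mm tall, standing on its flange; origin at the centre of its underside. Not part of the job
There are look-alikes about, which are no part of the job. There is more than one size of the cradle; the one meant has the size given above.

How it is judged:
By the outcome, as a careful person would: the job done as asked, in the order asked, and still so for the second after the job is handed in, with the robot touching nothing.
It also fails if it takes over 48 s, if anything falls off the work surface, if the arm or the gripper's body presses on something with over 40 N, if the wrist force passes 120 N, or if a joint passes its speed limit or range.

## Robot

A 7-joint arm with a two-finger parallel gripper is mounted at the origin on the work surface. World frame = base frame: x ahead of the robot, y to its left, z up, the work surface at z = 0. Lengths are in mm, angles in rad, forces in N, time in s.
With the tool pointing down it reaches from about 425 to 1025 mm from the base axis. Payload 9.4 kg.
Tool frame: the origin (TCP) lies at the very end of the fingers, on their centre line; the grasp point (between the pads) lies 19 mm behind it; z points along the fingers, y is the line along which they close (so a half turn about z gives the same grasp; the last joint's range is limited). The gripper opens to 93 mm and grips with 3 to 60 N. Pads are 15 mm wide; open, the fingers measure 128 mm over their backs; the gripper's body (75 mm by 188 mm) begins 65 mm behind the grasp point.
Start: joints at [-0.077, 0.599, -0.003, 1.599, 0.002, 0.943, -0.08], TCP at [724.999, -0.008, 218.618] pointing down, gripper open.
Joint ranges: [-2.57, 2.57], [-0.35, 1.97], [-1.29, 1.29], [0.11, 2.56], [-1.05, 4.19], [0.11, 1.86], [-2.63, 2.63]. Speed limits (rad/s): [2.22, 2.22, 3.01, 3.01, 3.14, 3.14, 3.14].

## Interface

Orientations are given as a unit quaternion [x, y, z, w].
In Python, from station import r gives the robot as it stands.
- The arm moves only by the tool step_arm, never from a script. Its argument "motion" is a list of rows, each an object of numbers: "x", "y", "z": the shift along the tool's x, y, z in cm; "ax", "ay", "az": the turn, a rotation vector about the tool's x, y, z in rad; "gripper": the finger opening in cm, from 0 to 9.3. A call has exactly 10 rows; each row is the pose to reach, as a shift and turn from the pose commanded when the call began, along the tool's axes at that moment; what a row does not reach only later rows make up. A row lasts 1/10 s, in which the tool goes at most 50 mm and 8.59 degrees, less where a joint would pass 70% of its speed; a pose out of reach is approached as far as the arm can. A call with a gripper value outside its range is refused whole. The fingers move at their own pace and stop on an object; the grip force is fixed at half the most. Time passes only in rows, so rows that repeat a pose let the fingers close, or fill a call up. It gives the time, the measured TCP pose, the force, the opening and the grip force at its end, in the units of the state.
- r.get_obs(): the state, without advancing time (a new reading comes with each control period).
- r.camera(name): name is "scene" or "side" or "wrist"; returns a dict with "frame" (384x512x3 uint8, red, green, blue), "depth" (384x512 float32, mm along the optical axis (not along the pixel's ray), 0 where there is no reading), "mtx" (3x3 intrinsics, pixels), "extrinsics" (4x4, takes a point from world to camera coordinates). Camera axes: x right, y down, z forward; pixel columns grow to the right and rows downward; lengths in mm; the calibration is good to about 2 mm. A picture is of the moment at which its call begins.
- r.close_job(): hands the job in; it is judged then, once.
Trained networks look in a picture, given as the dict that the camera call returned (one of the last four; its "shot" number tells which), for a name from the list of things; names that differ only in an ending like _2 or _b are one class to them, and where a whole thing is asked for, a point or a joint stands for the part that bears it (a point fixed in the world has none). Each returns a list of dicts, best first, with "p" (0 to 1); they miss things now and then, are a little off and sometimes report something else, mostly with a low value. They report only what shows in the picture. A call takes as long as a camera call. They do not tell look-alikes from the thing itself.
- r.spot_in(picture, label): "bbox" ([centre column, centre row, width, height] in pixels, round what is visible of it).
The state is a dict: "clock": time; "q": joint angles; "qvel": joint speeds; "joint_torque": joint torques, N m; "tool_pos": TCP position; "eef_rot": TCP orientation; "contact_force": force on the tool from outside, world axes, zero at the start; "torque": the same for the moment, N m; "opening": opening from 0.0 (shut) to 1.0 (fully open); "grip_force": force on a finger pad.
Only numpy, scipy, OpenCV 4.12 (cv2) and the standard library are available. Lean on these libraries where they do the work, as an engineer would, in place of code of your own. Each camera call takes 0.05 s, during which the arm holds its last target. There are 200 camera calls.

## Working session

There is one attempt and no reset: what is moved stays moved. The work goes in short steps, Python scripts to look and compute and a tool call to move; the robot and the scene stay as the last step left them, time stands still between calls to the robot, and variables do not carry over. Pictures are saved under pics/ and viewed, at most 10 in all, crops included, and the job is handed in when it is done.

Besides the shell and the picture viewer there is one more tool, called after "Request:" as name([rows], argument=value, ...), one row to a line, values as JSON. step_arm: Moves the arm, as the interface text tells. Its arguments: {"type":"object","properties":{"motion":{"type":"array"}},"required":["motion"]}

```bash
mkdir -p pics; ls; cat > h.py <<'E'
import numpy as np, cv2
from station import r
def save(c,n): cv2.imwrite('pics/'+n, c['frame'][:,:,::-1])
def cloud(c):
    K=c['mtx'];E=c['extrinsics'];d=c['depth'].astype(float)
    v,u=np.mgrid[:d.shape[0],:d.shape[1]]
    P=np.stack([(u-K[0,2])/K[0,0]*d,(v-K[1,2])/K[1,1]*d,d],-1)
    W=(P-E[:3,3])@E[:3,:3]; W[d<=0]=np.nan
    return W
E
cat > look.py <<'E'
from h import *
ims=[]
for n in ['scene','side']:
    c=r.camera(n); np.savez('pics/%s.npz'%n,**{k:c[k] for k in('frame','depth','mtx','extrinsics')})
    save(c,n+'0.png'); W=cloud(c)
    for l in ['meter_case','stand','cradle','screwdriver','flux_bottle','screw_jar','solder_spool']:
        for b in r.spot_in(c,l)[:3]:
            u,v,w,h=[int(x) for x in b['bbox']]
            print(n,l,round(b['p'],2),u,v,w,h,np.nanmedian(W[max(v-2,0):v+3,max(u-2,0):u+3].reshape(-1,3),0).round())
print(r.get_obs()['eef_rot'],r.get_obs()['clock'])
E
python3 look.py
```

```text
pics
scene meter_case 0.68 312 169 28 39 [579. 173.  87.]
scene stand 0.94 312 193 35 21 [592. 151.  22.]
scene cradle 0.92 83 251 117 83 [ 177. -313.   16.]
scene cradle 0.85 229 279 73 75 [ 533. -231.   12.]
scene cradle 0.49 348 255 29 41 [759. -95.  64.]
scene screwdriver 0.95 284 226 54 16 [577. -19.  21.]
scene solder_spool 0.63 222 207 20 27 [405. -40.  43.]
side meter_case 0.61 203 210 27 40 [566. 194. 101.]
side stand 0.57 204 233 38 25 [565. 200.  22.]
side stand 0.39 207 168 18 27 [732. -55.  52.]
side cradle 0.94 277 172 46 32 [ 521. -165.   39.]
side cradle 0.77 379 190 52 52 [ 181. -221.   47.]
side screwdriver 0.84 235 198 54 19 [588.  -3.  12.]
side screw_jar 0.82 205 167 20 31 [736. -50.  57.]
side solder_spool 0.76 292 208 21 23 [383.  -4.  44.]
[7.07100802e-01 7.07112759e-01 2.08245002e-05 1.98251746e-05] 0.8
```

View pics/scene0.png

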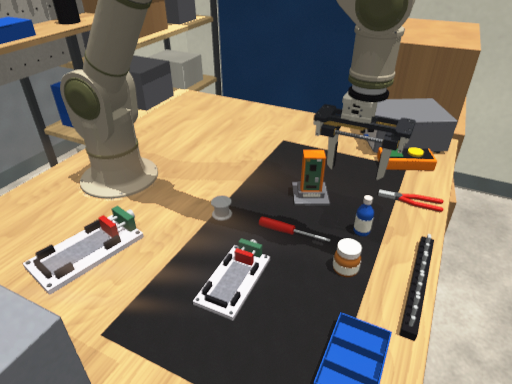

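View pics/side0.png

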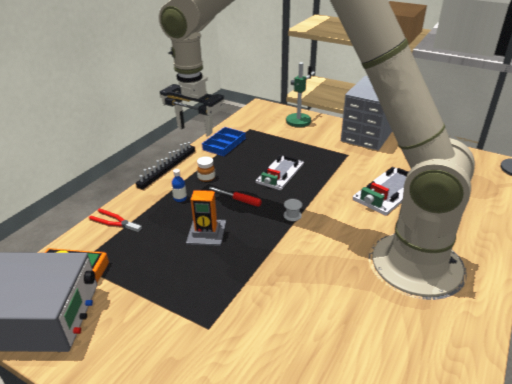

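The scene view shows the orange case in its stand at (312,170), its green board facing this camera. The mat cradle is at (232,278) with its red jaw at the far end (243,255), and a larger or look-alike cradle is at (85,250). The side view shows the case's face, with display and dial, at (204,210). Next I measure both cradles and the case from depth.

```bash
cat > fit.py <<'E'
from h import *
def rect(P):
    (c,s,a)=cv2.minAreaRect(P[:,:2].astype(np.float32)); return np.round(c,1),np.round(s,1),round(a,1)
for n in ['scene','side']:
    c=np.load('pics/%s.npz'%n); W=cloud(c); F=c['frame'].astype(int); H=cv2.cvtColor(c['frame'],cv2.COLOR_RGB2HSV).astype(int)
    def sel(m,lo,hi):
        return W[m&np.all((W>lo)&(W<hi),-1)]
    h,s,v=H[...,0],H[...,1],H[...,2]
    for nm,lo,hi in [('mat cr',(400,-380,5),(680,-90,20)),('left cr',(40,-480,5),(330,-170,20))]:
        P=sel((s<40)&(v>110),lo,hi); print(n,nm,len(P),rect(P),np.median(P[:,2]).round(1))
    for nm,m,lo,hi in [('red',((h<6)|(h>174))&(s>150),(400,-380,14),(680,-90,60)),('green',(h>45)&(h<95)&(s>100),(400,-380,14),(680,-90,60)),
      ('Lred',((h<6)|(h>174))&(s>150),(40,-480,14),(330,-150,60)),
      ('orange',(h>5)&(h<20)&(s>180),(500,100,30),(680,260,200)),('casetop',(h>-1),(500,100,128),(680,260,150)),('stand',(s<40),(500,80,18),(680,280,30)),('standbase',(s<40),(500,80,3),(680,280,14)),
      ('board',(h>45)&(h<95)&(s>80),(500,100,30),(680,260,200))]:
        P=sel(m,lo,hi)
        if len(P)>5: print(n,nm,len(P),rect(P),P.mean(0).round(1),np.percentile(P[:,2],[2,98]).round(1))
E
python3 fit.py
```

```text
scene mat cr 2095 (array([ 538.1, -221.6]), array([ 97.8, 191.3]), 1.8) 11.7
scene left cr 2881 (array([ 169.6, -300.5]), array([248.1, 129.5]), 75.9) 15.4
scene red 203 (array([ 538.6, -168. ]), array([14.1, 41.8]), 90.0) [ 540.3 -171.4   31.9] [15.2 43.5]
scene green 59 (array([ 538.6, -135.2]), array([51.1, 11.8]), 4.0) [ 541.9 -135.2   41.4] [38.8 43.5]
scene Lred 200 (array([ 185.9, -233.7]), array([15.9, 56.4]), 75.8) [ 191.  -237.3   45.8] [25.3 57.1]
scene orange 363 (array([578.9, 174.6]), array([58.8, 48.6]), 24.1) [580.2 167.1 112.6] [ 34.5 139.2]
scene casetop 206 (array([579.1, 175. ]), array([59.5, 48.7]), 22.0) [578.7 171.7 137. ] [132.3 139.4]
scene stand 92 (array([577.9, 174. ]), array([73.9, 63.2]), 25.6) [578.6 155.8  23.1] [18.1 27.7]
scene standbase 415 (array([586.8, 180.6]), array([176.3, 194.8]), 1.4) [586.3 150.4   7.6] [ 3.1 12.8]
scene board 175 (array([579.3, 179.5]), array([42.7,  9.9]), 26.6) [581.6 179.4  85.9] [ 56.3 113.3]
side mat cr 488 (array([ 536.8, -217. ]), array([ 99.7, 193.2]), 1.2) 12.3
side left cr 722 (array([ 166.7, -293.8]), array([248.9, 128.7]), 75.8) 16.0
side red 51 (array([ 535.4, -162.9]), array([46.4, 15.5]), 3.8) [ 533.6 -163.    38.8] [27.9 46. ]
side green 64 (array([ 544.6, -137.5]), array([37.3, 77.5]), 57.8) [ 528.3 -130.2   36.6] [19.3 44.7]
side Lred 115 (array([ 194. , -234.6]), array([35.6, 84.4]), 55.9) [ 181.1 -225.7   49.5] [28.  58.3]
side orange 416 (array([577.7, 177.4]), array([60.3, 52. ]), 25.3) [568.9 179.6 112.8] [ 37.1 140.5]
side casetop 245 (array([577.8, 177.1]), array([59.1, 51.9]), 26.5) [574.8 179.7 136.9] [129.1 140.7]
side stand 133 (array([575.8, 178.6]), array([74.7, 62.5]), 26.5) [563.2 193.1  24.2] [18.7 29.2]
side standbase 581 (array([588.8, 180.7]), array([198.6, 176.9]), 89.9) [567.5 198.    6.8] [ 3.1 12.8]
side board 78 (array([568.6, 194.5]), array([32.3,  8.4]), 25.7) [568.  194.  108.3] [ 96.5 119.4]
```

```bash
cat > obst.py <<'E'
from h import *
c=np.load('pics/scene.npz'); W=cloud(c)
H=cv2.cvtColor(c['frame'],cv2.COLOR_RGB2HSV).astype(int);h,s,v=[H[...,i] for i in range(3)]
for nm,(u0,u1,v0,v1) in dict(bottle=(354,376,193,238),jar=(330,366,238,278),pliers=(376,446,186,212),driver=(255,332,212,246),spool=(208,236,193,222),orange2=(376,440,145,172)).items():
    P=W[v0:v1,u0:u1].reshape(-1,3); P=P[P[:,2]>6]; print(nm,P.min(0).round(),P.max(0).round(),np.median(P,0).round())
def pose(a,case=(578.4,175.5),yaw=25.,zc=70,xc=-4,back=0):
    t=np.radians(yaw);cx=np.array([-np.sin(t),np.cos(t),0]);cy=np.array([-np.cos(t),-np.sin(t),0]);Z=np.array([0,0,1.])
    tz=np.sin(a)*cx-np.cos(a)*Z; ty=-cy; tx=np.cross(ty,tz)
    G=np.array([*case,8+zc])+xc*cx
    return G+(19-back)*tz, np.stack([tx,ty,tz],1)
from scipy.spatial.transform import Rotation as Ro
o=r.get_obs();R0=Ro.from_quat(o['eef_rot']).as_matrix();p0=np.array(o['tool_pos'])
for a in (50,60,70):
    p,R=pose(np.radians(a),back=110)
    print(a,p.round(),'shift cm',(R0.T@(p-p0)/10).round(2),'rv',Ro.from_matrix(R0.T@R).as_rotvec().round(3))
E
python3 obst.py
```

```text
bottle [734.  52.   6.] [776.  83. 111.] [757.  62.  58.]
jar [ 723. -102.    6.] [784. -46.  72.] [756. -90.  50.]
pliers [759. 245.   6.] [935. 298.  17.] [858. 261.  12.]
driver [ 506. -137.    6.] [695.  -4.  43.] [564. -20.  19.]
spool [364. -50.   6.] [419.   4.  49.] [397. -33.  44.]
orange2 [699. -38.   6.] [895. 604. 318.] [805. 452.  40.]
50 [610. 109. 136.] shift cm [ 10.87 -11.55   8.21] rv [ 0.19   0.858 -0.408]
60 [613. 100. 124.] shift cm [ 10.04 -11.16   9.51] rv [ 0.228  1.03  -0.395]
70 [616.  94. 109.] shift cm [  9.43 -10.88  10.95] rv [ 0.266  1.201 -0.38 ]
```

Request:
step_arm([
  {"x":1,"y":-1.1,"z":0.3,"ax":0.023,"ay":0.103,"az":-0.04,"gripper":9.3},
  {"x":2,"y":-2.2,"z":0.6,"ax":0.046,"ay":0.206,"az":-0.079,"gripper":9.3},
  {"x":3,"y":-3.3,"z":0.9,"ax":0.068,"ay":0.309,"az":-0.119,"gripper":9.3},
  {"x":4,"y":-4.4,"z":1.2,"ax":0.091,"ay":0.412,"az":-0.158,"gripper":9.3},
  {"x":5,"y":-5.6,"z":1.5,"ax":0.114,"ay":0.515,"az":-0.198,"gripper":9.3},
  {"x":6,"y":-6.7,"z":1.8,"ax":0.137,"ay":0.618,"az":-0.237,"gripper":9.3},
  {"x":7,"y":-7.8,"z":2.1,"ax":0.16,"ay":0.721,"az":-0.277,"gripper":9.3},
  {"x":8,"y":-8.9,"z":2.4,"ax":0.182,"ay":0.824,"az":-0.316,"gripper":9.3},
  {"x":9,"y":-10,"z":2.7,"ax":0.205,"ay":0.927,"az":-0.356,"gripper":9.3},
  {"x":10,"y":-11.2,"z":3,"ax":0.228,"ay":1.03,"az":-0.395,"gripper":9.3},
])

```text
clock: 1.8
tool_pos: [613.2, 99.4, 188.7]
eef_rot: [0.465, 0.73, 0.27, -0.422]
contact_force: [0.1, -0.4, -1.1]
opening: 0.998
grip_force: 0.0
```

```bash
cat > w1.py <<'E'
from h import *
from scipy.spatial.transform import Rotation as Ro
o=r.get_obs();R=Ro.from_quat(o['eef_rot']).as_matrix();print(np.round(o['q'],2),R.round(3).tolist(),np.round(o['tool_pos'],1))
c=r.camera('wrist');save(c,'w1.png');np.savez('pics/w1.npz',**{k:c[k] for k in('frame','depth','mtx','extrinsics')})
W=cloud(c)
def rect(P):
    (q,s,a)=cv2.minAreaRect(P[:,:2].astype(np.float32)); return np.round(q,1),np.round(s,1),round(a,1)
H=cv2.cvtColor(c['frame'],cv2.COLOR_RGB2HSV).astype(int);h,s,v=[H[...,i] for i in range(3)]
def sel(m,lo,hi): return W[m&np.all((W>lo)&(W<hi),-1)]
for nm,m,lo,hi in [('orange',(h>5)&(h<20)&(s>180),(500,100,30),(680,260,200)),('top',(h>-1),(500,100,132),(680,260,145)),('stand rim',(s<50),(500,80,22),(680,280,30))]:
    P=sel(m,lo,hi)
    if len(P)>9: print(nm,len(P),rect(P),P.mean(0).round(1),np.percentile(P[:,2],[2,98]).round(1))
E
python3 w1.py
```

```text
[ 0.46  0.91 -0.55  1.62 -0.52  1.26  0.73] [[-0.211, 0.907, -0.365], [0.45, 0.422, 0.787], [0.868, 0.002, -0.497]] [613.2  99.4 188.7]
orange 1011 (array([578.6, 174.7]), array([58.1, 45.5]), 24.7) [584.6 162.3 111.7] [ 46.4 138.6]
top 2327 (array([578.7, 174.7]), array([58. , 45.6]), 24.4) [579.9 172.2 137.6] [134.2 138.9]
stand rim 146 (array([574.2, 182.3]), array([74.1, 28.1]), 25.3) [575.1 173.6  26.5] [24.7 29.7]
```

View pics/w1.png

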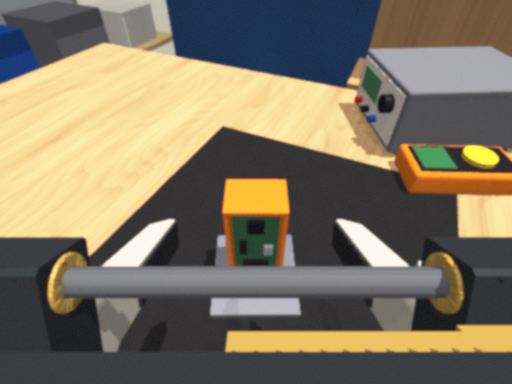

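Wrist view: the case is centred between the fingers at (256,222), open back towards the hand. The three cameras agree on its position at about (578.6, 175), yaw 24.6°.

```bash
cat > mv.py <<'E'
import numpy as np
from scipy.spatial.transform import Rotation as Ro
from station import r
def rel(p,R):
    o=r.get_obs();R0=Ro.from_quat(o['eef_rot']).as_matrix();p0=np.array(o['tool_pos'])
    return (R0.T@(p-p0)/10).round(2),Ro.from_matrix(R0.T@R).as_rotvec().round(3)
def pose(a,case,yaw,zc=70,xc=-4,back=0):
    a=np.radians(a);t=np.radians(yaw);cx=np.array([-np.sin(t),np.cos(t),0]);cy=np.array([-np.cos(t),-np.sin(t),0]);Z=np.array([0,0,1.])
    tz=np.sin(a)*cx-np.cos(a)*Z; ty=-cy; tx=np.cross(ty,tz)
    return np.array([*case,8+zc])+xc*cx+(19-back)*tz, np.stack([tx,ty,tz],1)
E
python3 -c "
from mv import *
for b in (110,0): print(rel(*pose(60,(578.6,174.9),24.6,back=b)))"
```

```text
(array([-5.39,  0.25,  2.97]), array([-0.008, -0.012,  0.002]))
(array([-5.52,  0.34, 13.97]), array([-0.008, -0.012,  0.002]))
```

Request:
step_arm([
  {"x":-1.8,"y":0.1,"z":1,"ax":-0.008,"ay":-0.012,"gripper":9.3},
  {"x":-3.6,"y":0.2,"z":2,"ax":-0.008,"ay":-0.012,"gripper":9.3},
  {"x":-5.4,"y":0.3,"z":3,"ax":-0.008,"ay":-0.012,"gripper":9.3},
  {"x":-5.4,"y":0.3,"z":4.5,"ax":-0.008,"ay":-0.012,"gripper":9.3},
  {"x":-5.4,"y":0.3,"z":6.5,"ax":-0.008,"ay":-0.012,"gripper":9.3},
  {"x":-5.5,"y":0.3,"z":8.5,"ax":-0.008,"ay":-0.012,"gripper":9.3},
  {"x":-5.5,"y":0.3,"z":10.5,"ax":-0.008,"ay":-0.012,"gripper":9.3},
  {"x":-5.5,"y":0.3,"z":12.3,"ax":-0.008,"ay":-0.012,"gripper":9.3},
  {"x":-5.5,"y":0.3,"z":13.5,"ax":-0.008,"ay":-0.012,"gripper":9.3},
  {"x":-5.5,"y":0.3,"z":14,"ax":-0.008,"ay":-0.012,"gripper":9.3},
])

```text
validation failed for argument at $.mo...
```

Request:
step_arm([
  {"gripper":9.3},
  {"gripper":7.5},
  {"gripper":6.3},
  {"gripper":5.0},
  {"gripper":5.0},
  {"gripper":5.0},
  {"gripper":5.0},
  {"gripper":5.0},
  {"gripper":5.0},
  {"gripper":5.0},
])

```text
validation failed for argument at $.mo...
```

Request:
step_arm([
  {"x":-1.8,"y":0.1,"z":1,"ax":-0.008,"ay":-0.012,"az":0,"gripper":9.3},
  {"x":-3.6,"y":0.2,"z":2,"ax":-0.008,"ay":-0.012,"az":0,"gripper":9.3},
  {"x":-5.4,"y":0.3,"z":3,"ax":-0.008,"ay":-0.012,"az":0,"gripper":9.3},
  {"x":-5.4,"y":0.3,"z":4.5,"ax":-0.008,"ay":-0.012,"az":0,"gripper":9.3},
  {"x":-5.4,"y":0.3,"z":6.5,"ax":-0.008,"ay":-0.012,"az":0,"gripper":9.3},
  {"x":-5.5,"y":0.3,"z":8.5,"ax":-0.008,"ay":-0.012,"az":0,"gripper":9.3},
  {"x":-5.5,"y":0.3,"z":10.5,"ax":-0.008,"ay":-0.012,"az":0,"gripper":9.3},
  {"x":-5.5,"y":0.3,"z":12.3,"ax":-0.008,"ay":-0.012,"az":0,"gripper":9.3},
  {"x":-5.5,"y":0.3,"z":13.5,"ax":-0.008,"ay":-0.012,"az":0,"gripper":9.3},
  {"x":-5.5,"y":0.3,"z":14,"ax":-0.008,"ay":-0.012,"az":0,"gripper":9.3},
])

```text
clock: 2.85
tool_pos: [575.5, 187.2, 70.3]
eef_rot: [0.468, 0.732, 0.268, -0.416]
contact_force: [-0.1, -0.7, 0.3]
opening: 0.998
grip_force: 0.0
```

Request:
step_arm([
  {"x":0,"y":0,"z":0,"ax":0,"ay":0,"az":0,"gripper":8},
  {"x":0,"y":0,"z":0,"ax":0,"ay":0,"az":0,"gripper":7},
  {"x":0,"y":0,"z":0,"ax":0,"ay":0,"az":0,"gripper":6.2},
  {"x":0,"y":0,"z":0,"ax":0,"ay":0,"az":0,"gripper":5},
  {"x":0,"y":0,"z":0,"ax":0,"ay":0,"az":0,"gripper":5},
  {"x":0,"y":0,"z":0,"ax":0,"ay":0,"az":0,"gripper":5},
  {"x":0,"y":0,"z":0,"ax":0,"ay":0,"az":0,"gripper":5},
  {"x":0,"y":0,"z":0,"ax":0,"ay":0,"az":0,"gripper":5},
  {"x":0,"y":0,"z":0,"ax":0,"ay":0,"az":0,"gripper":5},
  {"x":0,"y":0,"z":0,"ax":0,"ay":0,"az":0,"gripper":5},
])

```text
clock: 3.85
tool_pos: [575.5, 185.8, 71.3]
eef_rot: [0.469, 0.732, 0.269, -0.416]
contact_force: [-3.4, -4.5, 6.0]
opening: 0.621
grip_force: 29.9
```

```bash
python3 -c "
from mv import *
o=r.get_obs();R=Ro.from_quat(o['eef_rot']).as_matrix();print('up 100mm in tool cm',(R.T@[0,0,10]).round(2),np.round(o['q'],2),np.round(o['tool_pos'],1))"
```

```text
up 100mm in tool cm [ 8.6   0.03 -5.1 ] [ 0.38  1.04 -0.57  1.76 -0.56  0.96  0.82] [575.5 185.8  71.3]
```

Request:
step_arm([
  {"x":0.86,"y":0,"z":-0.51,"ax":0,"ay":0,"az":0,"gripper":5},
  {"x":1.72,"y":0,"z":-1.02,"ax":0,"ay":0,"az":0,"gripper":5},
  {"x":2.6,"y":0,"z":-1.53,"ax":0,"ay":0,"az":0,"gripper":5},
  {"x":4.3,"y":0,"z":-2.55,"ax":0,"ay":0,"az":0,"gripper":5},
  {"x":6,"y":0,"z":-3.57,"ax":0,"ay":0,"az":0,"gripper":5},
  {"x":8.6,"y":0,"z":-5.1,"ax":0,"ay":0,"az":0,"gripper":5},
  {"x":11.2,"y":0,"z":-6.6,"ax":0,"ay":0,"az":0,"gripper":5},
  {"x":13.8,"y":0,"z":-8.2,"ax":0,"ay":0,"az":0,"gripper":5},
  {"x":15.5,"y":0,"z":-9.2,"ax":0,"ay":0,"az":0,"gripper":5},
  {"x":15.5,"y":0,"z":-9.2,"ax":0,"ay":0,"az":0,"gripper":5},
])

```text
clock: 4.85
tool_pos: [576.2, 186.5, 254.8]
eef_rot: [0.468, 0.733, 0.27, -0.413]
contact_force: [0.1, -0.5, -1.7]
opening: 0.621
grip_force: 29.9
```

```bash
cat >> mv.py <<'E'
def fr(q,p): T=np.eye(4);T[:3,:3]=Ro.from_quat(q).as_matrix();T[:3,3]=p;return T
def yawcase(th,p): # case frame at pick
    t=np.radians(th);T=np.eye(4);T[:3,0]=[-np.sin(t),np.cos(t),0];T[:3,1]=[-np.cos(t),-np.sin(t),0];T[:3,3]=p;return T
T_pick=fr([0.469,0.732,0.269,-0.416],[575.5,185.8,71.3])
C_pick=yawcase(24.6,[578.6,174.9,8])
TC=np.linalg.inv(T_pick)@C_pick   # case in tool
def loaded(o,th,dx=0,h=0,dy=0): # case frame, cradle origin o(x,y), x_c dir th deg, middle at dx,dy, bottom h above floor
    t=np.radians(th);xc=np.array([np.cos(t),np.sin(t),0]);yc=np.array([-np.sin(t),np.cos(t),0]);Z=np.array([0,0,1.])
    T=np.eye(4);T[:3,2]=xc;T[:3,0]=-Z;T[:3,1]=np.cross(xc,-Z)
    T[:3,3]=np.array([*o,34+h])+dx*xc+dy*yc-65*xc;return T
def tool_for(C,TC=TC): return C@np.linalg.inv(TC)
E
python3 -c "
from mv import *
from scipy.spatial.transform import Slerp
o=r.get_obs();A=fr(o['eef_rot'],o['tool_pos']);B=tool_for(loaded((538,-230),92,-12,100))
print(B.round(2)); v=np.array([0,0,65,1])
ca=(A@TC@v)[:3];cb=(B@TC@v)[:3];S=Slerp([0,1],Ro.from_matrix([A[:3,:3],B[:3,:3]]))
print(ca,cb)
off=np.linalg.inv(A)@np.r_[ca,1]
base=A
for k in range(1,21):
    s=k/20; Rk=S(s).as_matrix(); p=ca+(cb-ca)*s-Rk@off[:3]
    T=np.eye(4);T[:3,:3]=Rk;T[:3,3]=p; D=np.linalg.inv(base)@T
    print(k,(D[:3,3]/10).round(1),Ro.from_matrix(D[:3,:3]).as_rotvec().round(2),p.round())
    if k==10: base=T
"
```

```text
[[-3.0000e-02  1.0000e+00  2.0000e-02  5.4020e+02]
 [ 8.6000e-01  4.0000e-02 -5.1000e-01 -2.4363e+02]
 [-5.1000e-01  0.0000e+00 -8.6000e-01  1.2280e+02]
 [ 0.0000e+00  0.0000e+00  0.0000e+00  1.0000e+00]]
[579.27540702 175.60630451 256.48355341] [ 538.41879396 -241.99268992  134.        ]
1 [-1.5 -1.  -1.2] [-0.   -0.08  0.02] [574. 166. 248.]
2 [-3.1 -2.1 -2.4] [-0.01 -0.15  0.04] [573. 144. 241.]
3 [-4.6 -3.1 -3.7] [-0.01 -0.23  0.06] [571. 123. 234.]
4 [-6.1 -4.2 -4.9] [-0.02 -0.31  0.08] [569. 102. 227.]
5 [-7.7 -5.3 -6.2] [-0.02 -0.39  0.11] [567.  81. 220.]
6 [-9.2 -6.3 -7.4] [-0.03 -0.46  0.13] [565.  59. 213.]
7 [-10.8  -7.4  -8.7] [-0.03 -0.54  0.15] [564.  38. 206.]
8 [-12.3  -8.4 -10. ] [-0.04 -0.62  0.17] [562.  17. 199.]
9 [-13.8  -9.5 -11.2] [-0.04 -0.7   0.19] [560.  -5. 193.]
10 [-15.4 -10.6 -12.5] [-0.05 -0.77  0.21] [558. -26. 186.]
11 [-2.2 -0.6  0.2] [-0.   -0.08  0.02] [556. -48. 179.]
12 [-4.3 -1.2  0.4] [-0.01 -0.15  0.04] [555. -70. 173.]
13 [-6.5 -1.9  0.5] [-0.01 -0.23  0.06] [553. -91. 166.]
14 [-8.7 -2.5  0.7] [-0.02 -0.31  0.08] [ 551. -113.  160.]
15 [-10.9  -3.1   0.8] [-0.02 -0.39  0.11] [ 549. -135.  154.]
16 [-13.   -3.8   1. ] [-0.03 -0.46  0.13] [ 548. -157.  147.]
17 [-15.2  -4.4   1.1] [-0.03 -0.54  0.15] [ 546. -178.  141.]
18 [-17.4  -5.    1.3] [-0.04 -0.62  0.17] [ 544. -200.  135.]
19 [-19.6  -5.7   1.4] [-0.04 -0.7   0.19] [ 542. -222.  129.]
20 [-21.7  -6.3   1.5] [-0.05 -0.77  0.21] [ 540. -244.  123.]
```

Request:
step_arm([
  {"x":-1.5,"y":-1.0,"z":-1.2,"ax":0,"ay":-0.08,"az":0.02,"gripper":5},
  {"x":-3.1,"y":-2.1,"z":-2.4,"ax":-0.01,"ay":-0.15,"az":0.04,"gripper":5},
  {"x":-4.6,"y":-3.1,"z":-3.7,"ax":-0.01,"ay":-0.23,"az":0.06,"gripper":5},
  {"x":-6.1,"y":-4.2,"z":-4.9,"ax":-0.02,"ay":-0.31,"az":0.08,"gripper":5},
  {"x":-7.7,"y":-5.3,"z":-6.2,"ax":-0.02,"ay":-0.39,"az":0.11,"gripper":5},
  {"x":-9.2,"y":-6.3,"z":-7.4,"ax":-0.03,"ay":-0.46,"az":0.13,"gripper":5},
  {"x":-10.8,"y":-7.4,"z":-8.7,"ax":-0.03,"ay":-0.54,"az":0.15,"gripper":5},
  {"x":-12.3,"y":-8.4,"z":-10,"ax":-0.04,"ay":-0.62,"az":0.17,"gripper":5},
  {"x":-13.8,"y":-9.5,"z":-11.2,"ax":-0.04,"ay":-0.7,"az":0.19,"gripper":5},
  {"x":-15.4,"y":-10.6,"z":-12.5,"ax":-0.05,"ay":-0.77,"az":0.21,"gripper":5},
])

```text
clock: 5.85
tool_pos: [556.2, -27.6, 181.4]
eef_rot: [0.617, 0.775, 0.046, -0.124]
contact_force: [0.4, 0.1, -2.6]
opening: 0.627
grip_force: 29.9
```

Request:
step_arm([
  {"x":-2.2,"y":-0.6,"z":0.2,"ax":0,"ay":-0.08,"az":0.02,"gripper":5},
  {"x":-4.3,"y":-1.2,"z":0.4,"ax":-0.01,"ay":-0.15,"az":0.04,"gripper":5},
  {"x":-6.5,"y":-1.9,"z":0.5,"ax":-0.01,"ay":-0.23,"az":0.06,"gripper":5},
  {"x":-8.7,"y":-2.5,"z":0.7,"ax":-0.02,"ay":-0.31,"az":0.08,"gripper":5},
  {"x":-10.9,"y":-3.1,"z":0.8,"ax":-0.02,"ay":-0.39,"az":0.11,"gripper":5},
  {"x":-13,"y":-3.8,"z":1,"ax":-0.03,"ay":-0.46,"az":0.13,"gripper":5},
  {"x":-15.2,"y":-4.4,"z":1.1,"ax":-0.03,"ay":-0.54,"az":0.15,"gripper":5},
  {"x":-17.4,"y":-5,"z":1.3,"ax":-0.04,"ay":-0.62,"az":0.17,"gripper":5},
  {"x":-19.6,"y":-5.7,"z":1.4,"ax":-0.04,"ay":-0.7,"az":0.19,"gripper":5},
  {"x":-21.7,"y":-6.3,"z":1.5,"ax":-0.05,"ay":-0.77,"az":0.21,"gripper":5},
])

```text
clock: 6.85
tool_pos: [538.1, -243.9, 117.7]
eef_rot: [0.668, 0.696, -0.182, 0.187]
contact_force: [0.3, -0.7, -3.0]
opening: 0.625
grip_force: 29.9
```

```bash
cat > v2.py <<'E'
from h import *
from mv import *
import sys
tag=sys.argv[1]
o=r.get_obs();T=fr(o['eef_rot'],o['tool_pos']);print('q',np.round(o['q'],2),'pos',T[:3,3].round(1)); C=T@TC
print('case by kinematics: mid',(C@[0,0,65,1])[:3].round(1),'axes x',C[:3,0].round(3),'z',C[:3,2].round(3))
for n in ['scene','side','wrist']:
    c=r.camera(n);save(c,n+tag+'.png');np.savez('pics/%s%s.npz'%(n,tag),**{k:c[k] for k in('frame','depth','mtx','extrinsics')})
E
python3 v2.py 2; python3 - <<'E'
import cv2,numpy as np
a=cv2.imread('pics/scene2.png')[100:340,130:330];b=cv2.imread('pics/wrist2.png')
a=cv2.resize(a,None,fx=1.6,fy=1.6,interpolation=cv2.INTER_CUBIC)
cv2.imwrite('pics/v2.png',cv2.resize(np.hstack([a,b]),(790,364)))
E
```

```text
q [-0.32  0.66  0.53  2.17  0.61  0.36 -0.43] pos [ 538.1 -243.9  117.7]
case by kinematics: mid [ 536.3 -242.3  128.9] axes x [-0.005  0.006 -1.   ] z [-0.036  0.999  0.006]
```

View pics/v2.png

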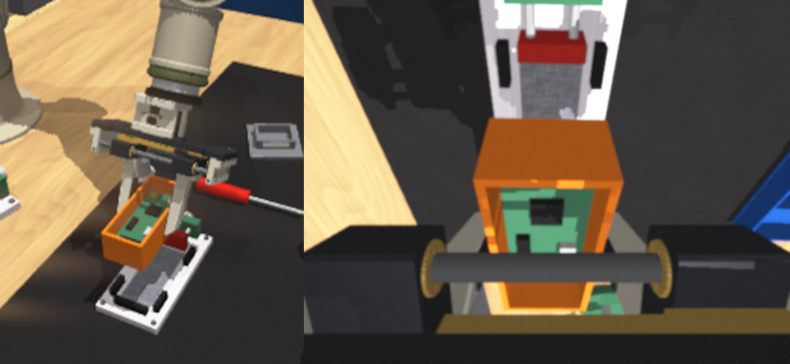

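The scene crop shows the case held board-up over the right cradle, and the wrist view shows the cradle's red jaw ahead of it at about (550,45). Now I'll measure the case's pose in the hand and the cradle more precisely.

```bash
cat > meas.py <<'E'
from h import *
from mv import *
import sys
tag=sys.argv[1]; zr=float(sys.argv[2])  # expected rim height
o=r.get_obs();p=np.array(o['tool_pos'])
def rect(P):
    (q,s,a)=cv2.minAreaRect(P[:,:2].astype(np.float32)); return np.round(q,1),np.round(s,1),round(a,1)
def plane(P):
    for _ in range(4):
        q=P.mean(0);n=np.linalg.svd(P-q,full_matrices=False)[2][2];d=(P-q)@n;P=P[abs(d)<max(1.0,1.5*d.std())]
    return q.round(1),(n*np.sign(n[2] if abs(n[2])>.5 else n[1])).round(4),len(P)
for n in ['scene','side','wrist']:
    c=np.load('pics/%s%s.npz'%(n,tag));W=cloud(c);H=cv2.cvtColor(c['frame'],cv2.COLOR_RGB2HSV).astype(int);h,s,v=[H[...,i] for i in range(3)]
    sel=lambda m,lo,hi:W[m&np.all((W>lo)&(W<hi),-1)]
    org=(h>3)&(h<22)&(s>150)
    P=sel(org,(p[0]-80,p[1]-110,zr-6),(p[0]+80,p[1]+110,zr+8))
    if len(P)>20:
        print(n,'rim',rect(P),plane(P),np.percentile(P[:,2],[5,95]).round(1))
    P=sel(org,(p[0]-80,p[1]-110,zr-60),(p[0]+80,p[1]+110,zr+12))
    if len(P)>20: print(n,'all orange',rect(P),np.percentile(P[:,2],[1,99]).round(1))
    P=sel(org,(p[0]-80,p[1]+40,zr-60),(p[0]+80,p[1]+110,zr-4))
    if len(P)>40: print(n,'+end',plane(P))
    P=sel((s<40)&(v>110),(450,-350,8),(630,-100,16)); 
    if len(P)>40: print(n,'plate',len(P),rect(P))
    P=sel((v<70)&(s<90),(450,-350,19),(630,-100,32)); 
    if len(P)>10:
        for nm,f in dict(gxm=(P[:,0]<530)&(P[:,1]<-240),gxp=(P[:,0]>545)&(P[:,1]<-240),gxm2=(P[:,0]<530)&(P[:,1]>-220),gxp2=(P[:,0]>545)&(P[:,1]>-220)).items():
            Q=P[f]; 
            if len(Q)>8: print('   ',nm,len(Q),Q.min(0).round(1),Q.max(0).round(1),np.median(Q,0).round(1))
    P=sel(((h<4)|(h>174))&(s>150),(450,-200,36),(630,-140,48))
    if len(P)>10: print(n,'jaw',len(P),rect(P))
    P=sel((h>45)&(h<95)&(s>100),(450,-160,24),(630,-110,36))
    if len(P)>10: print(n,'green',len(P),rect(P))
E
python3 meas.py 2 151
```

```text
scene rim (array([ 538.7, -242.2]), array([ 59.3, 131.5]), 1.2) (array([ 535.3, -257.6,  148.1]), array([-0.0016, -0.0027,  1.    ]), 174) [145.4 149.7]
scene all orange (array([ 538.8, -242.5]), array([ 59.9, 132.3]), 0.9) [105.1 149.8]
scene +end (array([ 528.4, -180.9,  135.8]), array([-0.0367,  0.9991,  0.021 ]), 101)
scene plate 1151 (array([ 539. , -220.8]), array([ 96.5, 191.8]), 1.2)
    gxm 73 [ 502.6 -304.7   19. ] [ 529.1 -264.4   27.9] [ 509.2 -289.7   23.9]
    gxp 85 [ 545.5 -304.2   19.2] [ 578.7 -264.8   27.5] [ 573.3 -291.7   24. ]
    gxp2 61 [ 545.  -198.5   19.7] [ 576.6 -135.    31.9] [ 571.4 -179.9   25.3]
scene jaw 40 (array([ 547.8, -170.5]), array([23. , 10.2]), 7.2)
side rim (array([ 533.4, -214. ]), array([58.2, 81.6]), 1.7) (array([ 535.8, -193.4,  146.8]), array([0.023 , 0.006 , 0.9997]), 23) [145.5 150. ]
side all orange (array([ 534.6, -227.7]), array([116.3,  63.8]), 89.5) [103.5 149.5]
side +end (array([ 533. , -176.8,  126. ]), array([-0.026 ,  0.9989,  0.039 ]), 129)
side plate 333 (array([ 536.5, -215.5]), array([ 99.5, 195.7]), 1.1)
    gxm 29 [ 4
[... 283 characters left out ...]
), 5.9)
side green 15 (array([ 529.5, -126.7]), array([46.1,  9. ]), 0.8)
wrist rim (array([ 536.6, -242. ]), array([ 59.2, 132.5]), 1.4) (array([ 536.1, -209. ,  147.6]), array([ 0.0074, -0.0041,  1.    ]), 3480) [145.4 148.4]
wrist all orange (array([ 532.6, -242. ]), array([ 67.1, 132.5]), 1.4) [105.8 148.5]
wrist +end (array([ 535.2, -177. ,  128.3]), array([-0.0254,  0.9997,  0.0038]), 8715)
wrist plate 10191 (array([ 537.3, -189. ]), array([96.5, 89.6]), 1.7)
    gxm2 550 [ 498.8 -199.6   19.4] [ 507.  -169.5   27.8] [ 503.2 -182.2   26.1]
    gxp2 502 [ 567.2 -197.1   19. ] [ 574.2 -167.9   28. ] [ 570.2 -180.5   26. ]
wrist jaw 1604 (array([ 536.4, -167.9]), array([42.1, 12.1]), 1.4)
```

```bash
python3 -c "
from mv import *
o=r.get_obs();R=Ro.from_quat(o['eef_rot']).as_matrix();print(np.round(o['tool_pos'],1),R.round(3).tolist())
print((R.T@[2,-.6,-66]/10).round(2))
from h import *
c=np.load('pics/wrist2.npz');W=cloud(c);H=cv2.cvtColor(c['frame'],cv2.COLOR_RGB2HSV);m=(H[...,1]<40)&(H[...,2]>110)&np.all((W>(450,-350,5))&(W<(630,-100,20)),-1);print(np.median(W[m],0))
"
```

```text
[ 537.5 -242.7  116.8] [[-0.04, 0.999, 0.013], [0.864, 0.041, -0.502], [-0.503, -0.009, -0.865]]
[3.26 0.25 5.74]
[ 537.82236335 -182.16352256   12.31142122]
```

Request:
step_arm([
  {"x":0.4,"y":0.1,"z":0.7,"ax":0,"ay":0,"az":0,"gripper":5},
  {"x":0.8,"y":0.2,"z":1.4,"ax":0,"ay":0,"az":0,"gripper":5},
  {"x":1.2,"y":0.25,"z":2.1,"ax":0,"ay":0,"az":0,"gripper":5},
  {"x":1.6,"y":0.25,"z":2.8,"ax":0,"ay":0,"az":0,"gripper":5},
  {"x":2.0,"y":0.25,"z":3.5,"ax":0,"ay":0,"az":0,"gripper":5},
  {"x":2.4,"y":0.25,"z":4.2,"ax":0,"ay":0,"az":0,"gripper":5},
  {"x":2.8,"y":0.25,"z":4.9,"ax":0,"ay":0,"az":0,"gripper":5},
  {"x":3.1,"y":0.25,"z":5.4,"ax":0,"ay":0,"az":0,"gripper":5},
  {"x":3.25,"y":0.25,"z":5.75,"ax":0,"ay":0,"az":0,"gripper":5},
  {"x":3.25,"y":0.25,"z":5.75,"ax":0,"ay":0,"az":0,"gripper":5},
])

```text
clock: 8.0
tool_pos: [540.6, -244.4, 51.6]
eef_rot: [0.669, 0.697, -0.182, 0.186]
contact_force: [0.0, 0.4, -1.8]
opening: 0.622
grip_force: 29.9
```

```bash
python3 v2.py 3; python3 meas.py 3 82
```

```text
q [-0.34  0.81  0.57  2.19  0.63  0.21 -0.5 ] pos [ 540.6 -244.4   51.6]
case by kinematics: mid [ 538.8 -242.8   62.8] axes x [-0.006  0.008 -1.   ] z [-0.036  0.999  0.008]
scene rim (array([ 540.5, -243.1]), array([ 59.5, 132.7]), 2.0) (array([ 536.9, -257. ,   81.9]), array([-0.0116, -0.0073,  0.9999]), 192) [76.5 83.8]
scene all orange (array([ 540.7, -243. ]), array([ 59.7, 132.7]), 1.8) [23.8 84. ]
scene +end (array([ 528.6, -185.5,   69.1]), array([ 0.2049, -0.5915,  0.7798]), 72)
scene plate 822 (array([ 539. , -221.6]), array([ 96.2, 191.2]), 1.1)
    gxm 18 [ 516.1 -305.1   19. ] [ 529.2 -300.9   24.8] [ 523.9 -303.    22.8]
    gxp 77 [ 545.5 -305.    19. ] [ 578.5 -263.2   26.9] [ 573.9 -287.9   23.5]
    gxp2 52 [ 553.  -198.5   19.7] [ 576.6 -134.6   31.5] [ 572.3 -181.1   25.3]
side rim (array([ 539.7, -214.7]), array([59.3, 90. ]), 2.2) (array([ 540.3, -193.4,   80.3]), array([0.0252, 0.0145, 0.9996]), 51) [76.7 85.8]
side all orange (array([ 538.8, -225.5]), array([ 61.8, 122.1]), 2.9) [38.7 86.2]
side +end (array([ 537.6, -176.5,   59.6]), array([-0.0552,  0.9981, 
[... 299 characters left out ...]
.9]), 0.5)
side green 16 (array([ 529.5, -125.9]), array([48.8,  8.1]), 2.1)
wrist rim (array([ 539.4, -242.2]), array([ 61.2, 130. ]), 1.4) (array([ 540.1, -208.1,   83.1]), array([ 0.0029, -0.0154,  0.9999]), 3760) [76.7 84.4]
wrist all orange (array([ 537.9, -241.8]), array([131.6,  71. ]), 89.3) [41.  84.6]
wrist +end (array([ 539.2, -178.4,   61.1]), array([-0.0243,  0.9997,  0.0057]), 7292)
wrist plate 10236 (array([ 537.1, -182.6]), array([97.6, 99.1]), 2.5)
    gxm2 818 [ 498.6 -199.5   19.1] [ 507.  -169.5   27.8] [ 502.8 -179.5   25.9]
    gxp2 629 [ 566.9 -189.7   19. ] [ 574.8 -168.    27.9] [ 570.4 -175.3   25.8]
wrist jaw 2833 (array([ 536.4, -167.8]), array([42.6, 12.6]), 1.5)
```

```bash
python3 - <<'E'
from h import *
from mv import *
t=np.radians(91.45);xc=np.array([np.cos(t),np.sin(t)]);yc=np.array([-xc[1],xc[0]])
c=np.load('pics/wrist3.npz');W=cloud(c);H=cv2.cvtColor(c['frame'],cv2.COLOR_RGB2HSV).astype(int);h,s,v=[H[...,i] for i in range(3)]
L=(W[...,:2]-[538.3,-230.6])@np.stack([xc,yc],1);X,Y,Z=L[...,0],L[...,1],W[...,2]
def q(nm,m,A): print(nm,m.sum(),np.percentile(A[m],[1,3,10,50,90,97,99]).round(1))
org=(h>3)&(h<22)&(s>150)
end=org&(X>49)&(X<56)&(Z>45)&(Z<78);q('case end lateral',end,Y);q('end x',end,X)
low=org&(X>48)&(X<58)&(abs(Y)<25);q('end z',low,Z)
rim=org&(Z>81)&(Z<87);q('rim Y',rim,Y);q('rim X',rim,X)
for a,b in((45,52),(-75,-60),(-60,-40)): q('rim z at %d'%a,rim&(X>a)&(X<b),Z)
dk=(v<70)&(s<90)&(Z>24)&(Z<28)
q('guide+',dk&(Y>25)&(Y<45)&(X>40)&(X<60),Y);q('guide-',dk&(Y<-25)&(Y>-45)&(X>40)&(X<60),Y)
red=((h<4)|(h>174))&(s>150)&(Z>38)&(Z<45);q('jaw Y',red,Y);q('jaw X',red,X)
pl=(s<40)&(v>110)&(Z>8)&(Z<16)&(X>64)&(X<100);q('plate Y',pl,Y)
o=r.get_obs();print(np.round(o['tool_pos'],1));R=Ro.from_quat(o['eef_rot']).as_matrix();print((R.T@[-1,0,0]/10).round(3),(R.T@[0,0,-10]/10).round(3),(R.T@[xc[0],xc[1],0]).round(3))
E
```

```text
case end lateral 6675 [-30.4 -29.2 -25.1  -2.   20.9  24.8  26. ]
end x 6675 [51.3 51.5 51.7 52.2 52.7 52.9 53.1]
end z 8902 [41.  42.5 47.1 68.9 83.7 84.3 84.7]
rim Y 4078 [-31.  -30.6 -29.2  -2.4  24.8  26.3  26.7]
rim X 4078 [-75.2 -74.4 -48.7  47.9  52.2  52.6  52.8]
rim z at 45 1572 [81.2 81.3 82.3 83.8 84.4 84.7 84.9]
rim z at -75 315 [81.  81.1 81.3 82.3 83.3 83.6 83.7]
rim z at -60 85 [81.2 81.3 81.7 83.2 83.7 83.8 83.9]
guide+ 524 [30.4 30.5 31.  34.2 37.2 37.7 37.8]
guide- 422 [-37.5 -37.3 -36.9 -34.  -30.8 -30.3 -30.2]
jaw Y 2658 [-20.4 -19.5 -16.6   0.4  17.1  20.1  20.9]
jaw X 2658 [57.3 57.7 58.8 64.2 68.2 68.6 68.7]
plate Y 7297 [-47.2 -46.2 -43.1  -1.7  43.   46.4  47.3]
[ 540.8 -244.5   52.4]
[ 0.004 -0.1   -0.002] [0.502 0.004 0.865] [ 0.864  0.014 -0.502]
```

Request:
step_arm([
  {"x":0.1,"y":-0.05,"z":0.2,"ax":0,"ay":-0.008,"az":0,"gripper":5},
  {"x":0.2,"y":-0.1,"z":0.4,"ax":0,"ay":-0.008,"az":0,"gripper":5},
  {"x":0.35,"y":-0.15,"z":0.6,"ax":0,"ay":-0.008,"az":0,"gripper":5},
  {"x":0.45,"y":-0.17,"z":0.8,"ax":0,"ay":-0.008,"az":0,"gripper":5},
  {"x":0.55,"y":-0.17,"z":0.95,"ax":0,"ay":-0.008,"az":0,"gripper":5},
  {"x":0.55,"y":-0.17,"z":0.95,"ax":0,"ay":-0.008,"az":0,"gripper":5},
  {"x":0.55,"y":-0.17,"z":0.95,"ax":0,"ay":-0.008,"az":0,"gripper":5},
  {"x":0.55,"y":-0.17,"z":0.95,"ax":0,"ay":-0.008,"az":0,"gripper":5},
  {"x":0.55,"y":-0.17,"z":0.95,"ax":0,"ay":-0.008,"az":0,"gripper":5},
  {"x":0.55,"y":-0.17,"z":0.95,"ax":0,"ay":-0.008,"az":0,"gripper":5},
])

```text
clock: 9.15
tool_pos: [539.0, -244.6, 41.3]
eef_rot: [0.668, 0.696, -0.184, 0.189]
contact_force: [-0.3, -0.3, -1.3]
opening: 0.624
grip_force: 29.9
```

```bash
cat > m4.py <<'E'
from h import *
from mv import *
import sys
tag=sys.argv[1]; zr=float(sys.argv[2])
t=np.radians(91.45);xc=np.array([np.cos(t),np.sin(t)]);yc=np.array([-xc[1],xc[0]])
def q(nm,m,A): print(nm,m.sum(),np.percentile(A[m],[1,3,50,97,99]).round(1)) if m.sum()>5 else 0
for n in ('wrist','scene'):
    c=np.load('pics/%s%s.npz'%(n,tag));W=cloud(c);H=cv2.cvtColor(c['frame'],cv2.COLOR_RGB2HSV).astype(int);h,s,v=[H[...,i] for i in range(3)]
    L=(W[...,:2]-[538.3,-230.6])@np.stack([xc,yc],1);X,Y,Z=L[...,0],L[...,1],W[...,2]
    org=(h>3)&(h<22)&(s>150)&(abs(X)<100)&(abs(Y)<60);print(n)
    end=org&(X>45)&(X<70)&(Z>zr-30)&(Z<zr-5);q('case end lateral',end,Y);q('end x',end,X)
    rim=org&(Z>zr-3)&(Z<zr+4);q('rim Y',rim,Y);q('rim X',rim,X)
    for a,b in((45,60),(-80,-60)): q('rim z at %d'%a,rim&(X>a)&(X<b),Z)
    for k in (1,-1):
        m=rim&(X>45)&(X<60); 
    dk=(v<70)&(s<90)&(Z>23)&(Z<28)
    for sx in(1,-1):
        for sy in (1,-1): q('guide %d %d'%(sx,sy),dk&(Y*sy>25)&(Y*sy<45)&(X*sx>35)&(X*sx<60),Y)
    red=((h<4)|(h>174))&(s>150)&(Z>38)&(Z<45)&(abs(X)<100);q('jaw Y',red,Y);q('jaw X',red,X)
    pl=(s<40)&(v>110)&(Z>8)&(Z<16)&(abs(X)<106)&(abs(Y)<52);q('plate Y',pl,Y)
o=r.get_obs();print(np.round(o['tool_pos'],1),np.round(o['contact_force'],1));R=Ro.from_quat(o['eef_rot']).as_matrix();print('1mm x_c',(R.T@[xc[0],xc[1],0]/10).round(3),'yc',(R.T@[yc[0],yc[1],0]/10).round(3),'down',(R.T@[0,0,-.1]).round(3))
E
python3 v2.py 4; python3 m4.py 4 73
```

```text
q [-0.35  0.84  0.59  2.2   0.63  0.18 -0.52] pos [ 539.  -244.6   41.3]
case by kinematics: mid [ 537.3 -242.9   52.5] axes x [-0.004  0.    -1.   ] z [-0.036  0.999  0.001]
wrist
case end lateral 5580 [-28.6 -27.4  -0.3  26.6  27.7]
end x 5580 [51.4 51.6 52.3 53.1 53.3]
rim Y 3701 [-29.3 -28.9   1.2  28.1  28.5]
rim X 3701 [-74.5 -74.   46.4  52.9  53.1]
rim z at 45 1912 [70.1 70.2 72.2 73.2 73.3]
rim z at -80 355 [70.  70.1 71.4 72.8 72.9]
guide 1 1 570 [30.5 30.6 34.8 37.8 38. ]
guide 1 -1 479 [-37.5 -37.3 -34.5 -30.4 -30.3]
jaw Y 2933 [-20.4 -19.6   0.3  20.1  21. ]
jaw X 2933 [57.5 58.  64.5 68.5 68.7]
plate Y 10440 [-47.4 -46.7  -1.2  46.9  47.5]
scene
case end lateral 105 [-11.4  -9.6   8.9  24.7  25.2]
end x 105 [45.2 46.  49.3 50.8 51. ]
rim Y 245 [-29.9 -29.5  12.7  28.1  28.5]
rim X 245 [-77.5 -77.1 -40.2  51.7  53.1]
rim z at 45 34 [70.1 70.1 71.9 73.2 73.6]
rim z at -80 89 [70.1 70.1 71.7 73.2 73.5]
guide 1 -1 24 [-39.2 -39.  -36.  -31.8 -31.8]
guide -1 -1 32 [-39.4 -39.3 -36.5 -32.9 -32.4]
jaw Y 11 [325.7 326.1 363.3 380.1 381.3]
jaw X 11 [-3.1 -2.6  2.2  7.   7.5]
plate Y 781 [-48.3 -48.  -34.3  43.   45.7]
[ 539.  -244.5   41.2] [-0.1  0.1 -1.6]
1mm x_c [ 0.086  0.001 -0.051] yc [ 0.001 -0.1   -0.   ] down [0.051 0.    0.086]
```

Request:
step_arm([
  {"x":0.15,"y":-0.04,"z":0.26,"ax":0,"ay":0,"az":0,"gripper":5},
  {"x":0.32,"y":-0.04,"z":0.16,"ax":0,"ay":0,"az":0,"gripper":5},
  {"x":0.5,"y":-0.04,"z":0.05,"ax":0,"ay":0,"az":0,"gripper":5},
  {"x":0.67,"y":-0.04,"z":-0.05,"ax":0,"ay":0,"az":0,"gripper":5},
  {"x":0.84,"y":-0.04,"z":-0.15,"ax":0,"ay":0,"az":0,"gripper":5},
  {"x":1.01,"y":-0.04,"z":-0.25,"ax":0,"ay":0,"az":0,"gripper":5},
  {"x":1.18,"y":-0.04,"z":-0.35,"ax":0,"ay":0,"az":0,"gripper":5},
  {"x":1.36,"y":-0.04,"z":-0.45,"ax":0,"ay":0,"az":0,"gripper":5},
  {"x":1.53,"y":-0.04,"z":-0.56,"ax":0,"ay":0,"az":0,"gripper":5},
  {"x":1.53,"y":-0.04,"z":-0.56,"ax":0,"ay":0,"az":0,"gripper":5},
])

```text
clock: 10.3
tool_pos: [537.9, -228.7, 38.4]
eef_rot: [0.668, 0.695, -0.185, 0.189]
contact_force: [0.6, -5.7, -3.2]
opening: 0.624
grip_force: 29.9
```

```bash
python3 v2.py 5; python3 m4.py 5 70;python3 - <<'E'
import cv2,numpy as np
a=cv2.imread('pics/scene5.png')[200:340,170:310];b=cv2.imread('pics/wrist5.png')
a=cv2.resize(a,(384,384),interpolation=cv2.INTER_CUBIC)
cv2.imwrite('pics/v5.png',cv2.resize(np.hstack([a,b]),(790,338)))
E
```

```text
q [-0.38  0.84  0.59  2.21  0.62  0.18 -0.54] pos [ 537.9 -228.7   38.4]
case by kinematics: mid [ 536.1 -227.1   49.6] axes x [-0.004 -0.    -1.   ] z [-0.035  0.999 -0.   ]
wrist
case end lateral 5584 [-28.  -26.8   0.4  27.3  28.5]
end x 5584 [47.4 53.4 67.9 68.7 69. ]
rim Y 3428 [-28.6 -28.3   2.4  28.7  29.2]
rim X 3428 [-58.9 -58.4  61.2  68.5  68.8]
rim z at 45 564 [67.2 67.6 69.4 70.3 70.5]
guide 1 1 99 [33.6 33.7 36.3 37.7 37.8]
guide 1 -1 81 [-37.3 -37.2 -36.  -33.3 -33.2]
jaw Y 2840 [-20.5 -19.6   0.4  20.2  21.1]
jaw X 2840 [69.  69.6 76.2 80.1 80.3]
plate Y 7652 [-47.4 -46.8  11.9  47.   47.5]
scene
case end lateral 135 [-10.3  -8.6  13.3  25.6  25.7]
end x 135 [45.7 46.1 64.8 66.9 67.3]
rim Y 230 [-29.3 -28.9  11.5  28.5  28.8]
rim X 230 [-61.8 -61.5 -24.   67.1  68.5]
rim z at 45 9 [67.2 67.2 69.  70.  70. ]
rim z at -80 30 [67.2 67.5 69.3 71.1 71.2]
guide 1 -1 20 [-38.9 -38.8 -36.6 -32.7 -32.4]
guide -1 -1 30 [-38.8 -38.7 -35.8 -32.6 -32.2]
jaw Y 9 [323.8 324.  369.2 380.5 380.9]
jaw X 9 [1.2 1.5 4.5 7.2 7.2]
plate Y 807 [-48.5 -48.  -33.9  43.9  46.6]
[ 537.9 -229.    38.4] [ 0.5 -6.7 -3.6]
1mm x_c [ 0.086  0.001 -0.051] yc [ 0.001 -0.1   -0.   ] down [0.051 0.    0.086]
```

View pics/v5.png

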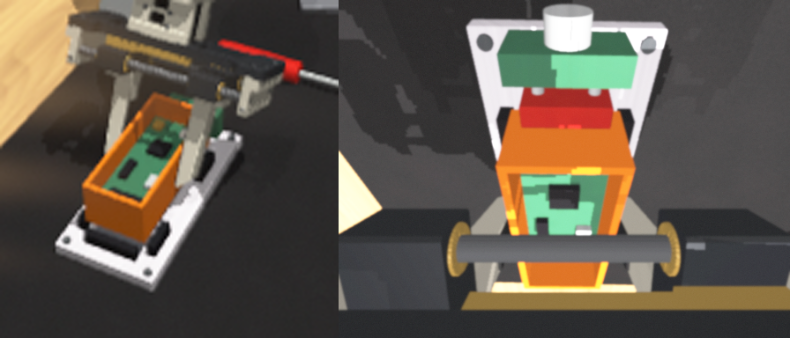

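The picture shows the case over the pocket, the jaw pushed back about 11.7 mm (5.7–6.7 N), the low end clear of the lip by about 3 mm and centred between the guides. I lower it now.

Request:
step_arm([
  {"x":0.1,"y":0,"z":0.17,"ax":0,"ay":0,"az":0,"gripper":5},
  {"x":0.2,"y":0,"z":0.34,"ax":0,"ay":0,"az":0,"gripper":5},
  {"x":0.3,"y":0,"z":0.51,"ax":0,"ay":0,"az":0,"gripper":5},
  {"x":0.4,"y":0,"z":0.68,"ax":0,"ay":0,"az":0,"gripper":5},
  {"x":0.5,"y":0,"z":0.85,"ax":0,"ay":0,"az":0,"gripper":5},
  {"x":0.6,"y":0,"z":1.02,"ax":0,"ay":0,"az":0,"gripper":5},
  {"x":0.66,"y":0,"z":1.12,"ax":0,"ay":0,"az":0,"gripper":5},
  {"x":0.69,"y":0,"z":1.17,"ax":0,"ay":0,"az":0,"gripper":5},
  {"x":0.71,"y":0,"z":1.2,"ax":0,"ay":0,"az":0,"gripper":5},
  {"x":0.71,"y":0,"z":1.2,"ax":0,"ay":0,"az":0,"gripper":5},
])

```text
clock: 11.45
tool_pos: [537.6, -229.5, 24.9]
eef_rot: [0.668, 0.695, -0.185, 0.189]
contact_force: [0.4, -5.8, 1.0]
opening: 0.621
grip_force: 29.9
```

```bash
python3 v2.py 6; python3 m4.py 6 56 | grep -v guide
```

```text
q [-0.38  0.87  0.6   2.21  0.63  0.15 -0.57] pos [ 537.6 -229.5   24.9]
case by kinematics: mid [ 535.8 -227.9   36.1] axes x [-0.004 -0.001 -1.   ] z [-0.034  0.999 -0.001]
wrist
case end lateral 3248 [-28.2 -27.6   1.4  28.8  29.4]
end x 3248 [46.4 49.2 67.3 68.3 68.8]
rim Y 3620 [-28.1 -27.6   2.5  28.8  29.4]
rim X 3620 [-59.4 -58.9  63.4  68.   68.2]
rim z at 45 536 [53.1 53.3 56.  56.8 56.9]
rim z at -80 11 [53.1 53.2 54.4 56.6 56.7]
jaw Y 3266 [-20.6 -19.7   0.3  20.2  21.1]
jaw X 3266 [68.7 69.2 76.  79.8 80. ]
plate Y 8146 [-47.5 -46.9 -12.2  47.1  47.5]
scene
case end lateral 128 [-10.6  -8.3  13.5  26.   26.2]
end x 128 [46.1 46.6 63.9 66.3 66.4]
rim Y 240 [-29.1 -28.7  11.6  29.3  29.6]
rim X 240 [-62.4 -62.2 -25.2  66.6  68.7]
rim z at 45 8 [53.4 53.6 56.  56.6 56.6]
rim z at -80 39 [53.1 53.2 55.  57.3 57.7]
jaw Y 10 [325.4 326.  364.6 380.2 380.7]
jaw X 10 [-3.7 -3.4  3.1  6.9  7. ]
plate Y 754 [-48.4 -48.1 -36.   44.   46.8]
[ 537.6 -229.5   24.9] [ 1.2 -5.   1.2]
1mm x_c [ 0.086  0.001 -0.051] yc [ 0.001 -0.1   -0.   ] down [0.051 0.    0.086]
```

Request:
step_arm([
  {"x":0,"y":0,"z":0.1,"ax":0,"ay":0,"az":0,"gripper":5},
  {"x":-0.06,"y":0,"z":0.15,"ax":0,"ay":0,"az":0,"gripper":5},
  {"x":-0.12,"y":0,"z":0.19,"ax":0,"ay":0,"az":0,"gripper":5},
  {"x":-0.12,"y":0,"z":0.19,"ax":0,"ay":0,"az":0,"gripper":5},
  {"x":-0.12,"y":0,"z":0.19,"ax":0,"ay":0,"az":0,"gripper":6.2},
  {"x":-0.12,"y":0,"z":0.19,"ax":0,"ay":0,"az":0,"gripper":7},
  {"x":-0.12,"y":0,"z":0.19,"ax":0,"ay":0,"az":0,"gripper":8},
  {"x":-0.12,"y":0,"z":0.19,"ax":0,"ay":0,"az":0,"gripper":8.6},
  {"x":-0.12,"y":0,"z":0.19,"ax":0,"ay":0,"az":0,"gripper":8.6},
  {"x":-0.12,"y":0,"z":0.19,"ax":0,"ay":0,"az":0,"gripper":8.6},
])

```text
clock: 12.6
tool_pos: [537.9, -230.5, 23.1]
eef_rot: [0.668, 0.696, -0.184, 0.189]
contact_force: [-0.6, -0.2, -0.5]
opening: 0.924
grip_force: 0.0
```

Request:
step_arm([
  {"x":0,"y":0,"z":-1,"ax":0,"ay":0,"az":0,"gripper":8.6},
  {"x":0,"y":0,"z":-2,"ax":0,"ay":0,"az":0,"gripper":8.6},
  {"x":0,"y":0,"z":-3.5,"ax":0,"ay":0,"az":0,"gripper":8.6},
  {"x":0,"y":0,"z":-5,"ax":0,"ay":0,"az":0,"gripper":8.6},
  {"x":0,"y":0,"z":-7,"ax":0,"ay":0,"az":0,"gripper":8.6},
  {"x":0,"y":0,"z":-9,"ax":0,"ay":0,"az":0,"gripper":8.6},
  {"x":0,"y":0,"z":-11,"ax":0,"ay":0,"az":0,"gripper":8.6},
  {"x":0,"y":0,"z":-13,"ax":0,"ay":0,"az":0,"gripper":8.6},
  {"x":0,"y":0,"z":-15,"ax":0,"ay":0,"az":0,"gripper":8.6},
  {"x":0,"y":0,"z":-15,"ax":0,"ay":0,"az":0,"gripper":8.6},
])

```text
clock: 13.6
tool_pos: [536.5, -152.6, 154.6]
eef_rot: [0.668, 0.696, -0.182, 0.19]
contact_force: [0.3, -0.8, -0.8]
opening: 0.924
grip_force: 0.0
```

```bash
python3 v2.py 7; python3 m4.py 7 56 | grep -v guide;python3 - <<'E'
import cv2,numpy as np
a=cv2.imread('pics/scene7.png')[200:340,170:310];b=cv2.imread('pics/wrist7.png')
a=cv2.resize(a,(384,384),interpolation=cv2.INTER_CUBIC)
cv2.imwrite('pics/v7.png',cv2.resize(np.hstack([a,b]),(790,338)))
E
```

```text
q [-0.48  0.58  0.5   2.17  0.55  0.53 -0.5 ] pos [ 536.5 -152.6  154.6]
case by kinematics: mid [ 534.7 -151.   165.8] axes x [-0.001  0.002 -1.   ] z [-0.037  0.999  0.002]
wrist
case end lateral 625 [-28.3 -27.6   1.7  28.9  31.3]
end x 625 [46.6 52.  64.2 65.6 66. ]
rim Y 1127 [-28.5 -28.    2.5  28.7  29. ]
rim X 1127 [-66.1 -64.6  12.4  64.5  64.8]
rim z at 45 90 [53.4 54.3 56.  57.1 57.3]
rim z at -80 215 [53.1 53.2 55.8 57.  57.3]
jaw Y 625 [-20.3 -19.5   0.1  20.2  21.1]
jaw X 625 [65.7 66.2 72.6 76.7 76.9]
plate Y 3455 [-47.8 -47.2 -21.2  46.8  47.3]
scene
case end lateral 168 [-29.  -28.6   2.6  25.9  26.3]
end x 168 [45.5 45.9 61.  63.  63.4]
rim Y 292 [-29.4 -29.1  -0.6  29.   29.2]
rim X 292 [-66.1 -65.5  -8.2  64.   64.9]
rim z at 45 24 [53.3 53.4 55.3 57.9 58.1]
rim z at -80 66 [53.1 53.3 55.4 57.3 57.9]
jaw Y 13 [326.1 326.7 362.4 381.1 382.4]
jaw X 13 [-3.3 -2.3  3.7  7.9  8.3]
plate Y 760 [-48.5 -48.1 -35.6  43.5  46.3]
[ 535.2 -154.2  152.4] [ 0.5 -0.3 -1.1]
1mm x_c [ 0.086  0.001 -0.051] yc [ 0.001 -0.1   -0.   ] down [0.051 0.    0.086]
```

View pics/v7.png

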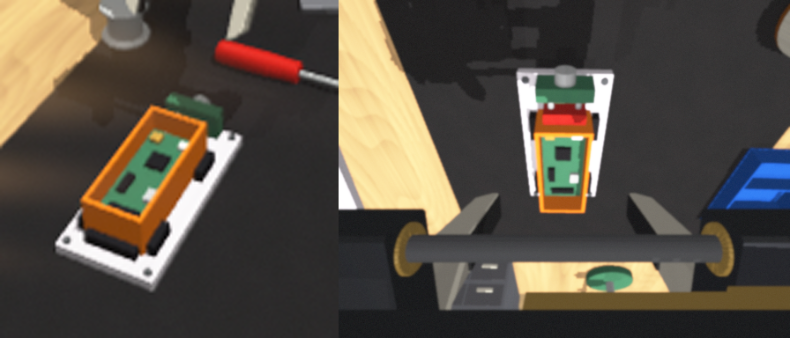

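The case lies flat: rim at 56 mm all round, spanning -65 to +65 mm along the pocket. It is clamped between the lip and the jaw (pushed back about 8 mm), board up, and the hand is clear.

```bash
python3 -c "
from station import r
print(r.close_job())"
```

```text
the job is handed in; nothing more can be done
None
```

The orange meter case is lying face down and flat in the 190 x 96 mm cradle, clamped between the fixed lip and the red jaw and let go; I handed the job in at about 14 s, with the verdict not shown and the screwdriver, bottle, jar and spool not re-measured at the end.

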